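Zero the depth rod of a plunge router base on its lowest turret stop

ROBOT

A 6-joint arm with a two-finger parallel gripper is mounted at the origin on a cart in front of the work surface, level with it; the furniture and walls round the work are solid. World frame = base frame: x ahead of the robot, y to its left, z up, the work surface at z = 0. Lengths are in m, angles in rad, forces in N, time in s.
With the tool pointing down it reaches from about 0.3 to 0.75 m from the base axis. Payload 8.5 kg.
Tool frame: the origin (TCP) lies midway between the tips of the shut fingers; the grasp point (between the pads) lies 19 mm behind it; z points along the fingers, y is the line along which they close (so a half turn about z gives the same grasp; the last joint's range is limited). The gripper opens to 85 mm and grips with 20 to 120 N. Pads are 22 mm wide; open, the fingers measure 114 mm over their backs; the gripper's body (76 mm by 85 mm) begins 54 mm behind the grasp point. The pads swing forward as they close: fully open they stand 13 mm farther back than shut.
Start: joints at [-1.492, 0.381, 1.297, -0, 1.464, -0.215], TCP at [0.159, -0.526, 0.231] pointing down, gripper open.
Joint ranges: [-3.11, 3.11], [-0.89, 2.33], [0.22, 2.48], [-1.42, 4.56], [0.17, 2.85], [-2.88, 2.88]. Speed limits (rad/s): [2.39, 2.39, 3.14, 3.14, 3.14, 3.14].

INTERFACE

Orientations are given as a 3x3 rotation matrix whose columns are the frame's x, y, z axes.
In Python, from workcell import r gives the robot as it stands.
- The arm moves only by the tool drive_tool, never from a script. Its argument "targets" is one flat list of numbers, 6 for each row, row after row: the shift along the tool's x, y, z in units of 150 mm (1.0 is 150 mm), then the turn, a rotation vector about the tool's x, y, z in units of 180 degrees (1.0 is 180 degrees). In form: [x, y, z, wx, wy, wz, x, y, z, wx, wy, wz, ...]. A call has 1 to 20 rows; each row is the pose to reach, as a shift and turn from the pose commanded when the call began, along the tool's axes at that moment, turning the shorter way round; what a row does not reach only later rows make up. A row lasts 1/8 s, in which the tool goes at most 62.5 mm and 10.7 degrees, less where a joint would pass 70% of its speed; a pose out of reach is approached as far as the arm can. A call with a number of a shift or a turn outside -1 to 1 is refused whole. A call with a gripper value outside its range is refused whole. "jaw" is the closure, from -1 (fully open) to 1 (shut), set as the call begins (left out, the last holds). The fingers move at their own pace and stop on an object; "squeeze" is the grip in N (left out, the last holds). Time passes only in rows, so rows that repeat a pose let the fingers close. It gives the time, the measured TCP pose, the force, the opening and the grip force at its end, in the units of the state.
- r.observe(): the state, without advancing time (a new reading comes with each control period).
- r.read_camera(name): name is "side" or "top" or "wrist"; returns (picture, depth): 384x512x3 uint8, blue, green, red; 384x512 float32, m along the optical axis (not along the pixel's ray), 0 where there is no reading.
- r.camera_model(name): a dict with "mtx" (3x3 intrinsics, pixels), "R" (3x3) and "t" (3): a world point X has camera coordinates R X + t. Camera axes: x right, y down, z forward; pixel columns grow to the right and rows downward; lengths in m; the calibration is good to about 2 mm. A picture is of the moment at which its call begins: read the wrist's pose just before it. camera_model takes no time and is no camera call; for the wrist camera it gives the pose at the moment of the call.
- r.hand_in(): hands the job in; it is judged then, once.
Trained networks look in the newest picture that a camera, given by its name, has taken for a name from the list of things; names that differ only in an ending like _2 or _b are one class to them, and where a whole thing is asked for, a point or a joint stands for the part that bears it (a point fixed in the world has none). Each returns a list of dicts, best first, with "p" (0 to 1); they miss things now and then, are a little off and sometimes report something else, mostly with a low value. They report only what shows in the picture. A call takes as long as a camera call.
- r.look_for(camera, thing): "at" ([column, row] in pixels, amid what is visible of it).
- r.trace(camera, thing): "pixels" (384x512 bool, what is visible of it) and "at" ([column, row] in pixels, amid what is visible of it).
- r.mark_of(camera, thing): "at" ([column, row] in pixels: a listed point, or the origin of a listed thing).
The state is a dict: "time": time; "q": joint angles; "dq": joint speeds; "joint_efforts": joint torques, N m; "position": TCP position; "orientation": TCP orientation; "force": force on the tool from outside, world axes, zero at the start; "moment": the same for the moment, N m; "grip_width": finger opening in m; "gripper_force": force on a finger pad.
Only numpy, scipy, OpenCV 4.12 (cv2) and the standard library are available. Lean on these libraries where they do the work, as an engineer would, in place of code of your own. Each camera call takes 0.05 s, during which the arm holds its last target. There are 200 camera calls.

TASK

On the router's plunge base, turn the knurled stop turret by dragging a fingertip on its rim, click by click, until the lowest stop screw has clicked into place under the depth rod and the turret sits there by itself; then press the rod down by its cap with a fingertip, firmly but without ramming it, until its foot rests on that screw. Push only: grip nothing, do not pull the rod up, leave the things lying round the base where they are, and take the hand away at the end.

Things in the scene. Friction and masses are not known exactly. Their poses are not given: they have to be found in the camera images.
- plunge_base: Fixed: black round base of a plunge router, motor removed, screwed on a plywood board 260 x 200 x 12 mm screwed to the table. Origin on the table under the turret's axis; +x points from the turret to the base's rear, z up; x, y, z in mm elsewhere here are in this frame. The board reaches from x = -60 to 200, y = -100 to 100.
- clamp_ring (a point): Centre of the top of the fixed grey motor ring behind the turret, at x = 100, z = 112: outside diameter 92 mm, 32 mm high. Beside it steel columns (y = -66 and 66, top at z = 132) and wooden handles (out to y = -126 and 126, 39 mm thick, round z = 96).
- lug (a point): Fixed grey lug that guides the depth rod over the turret: 21 mm wide, from x = 11 to 60 (the ring), z from 88 to 112. This point: centre of its top, on the rod's axis (x = 22).
- turret: Stop turret: aluminium disc 70 mm across, knurled rim from z = 30 to 48, on a 50 mm wide seat; below it the base's nose (37 mm radius, top z = 20), then the board. Origin on its axis at z = 30; its x axis points to the lowest screw: at yaw 0 relative to plunge_base that screw is under the rod. Turns endlessly about z, clicks every 60 degrees; starts at rest in any click but the wanted one.
- turret_top (a point): Centre of the turret's top face (z = 48). To leave a click takes 0.07 N m (2 N along the rim; a tip pressed on it with 5 to 10 N drags it round); past half way (30 degrees) it snaps to the next click when let go. Six steel screws, 13 mm thick, 22 mm from the axis, 60 degrees apart, tops 3, 8, 13, 18, 23, 28 mm above this face (to z = 76), rising counter-clockwise from above.
- low_stop (a point): Centre of the top of the lowest stop screw (3 mm above the disc, z = 51 mm), 22 mm from the turret's axis.
- depth_rod: Upright steel rod 8 mm thick, 80 mm long, round foot, black cap 22 mm across. Slides down through the lug 22 mm behind the turret's axis (x = 22, y = 0); a 3 N brake keeps it where it is left. Origin at the foot's bottom: z = 82 to 90 at the start, 51 on the lowest screw. Lowered too soon it lands on a higher screw or blocks the turret.
- rod_cap (a point): Centre of the flat top of the depth rod's cap, 80 mm above the foot: about 162 to 170 mm above the table at the start, 131 mm at the end.
- slide_caliper: Loose bystander: steel slide caliper lying flat, 74 x 211 x 9 mm, left (+y) of the base. Origin under its centre.
- tape_measure: Loose bystander: tape measure in a moulded case standing on its edge, 31 x 79 x 63 mm, right (-y) of the base. Origin under its centre.
- maple_block: Loose bystander: light brown sawn block 32 x 130 x 30 mm lying right (-y) of the base. Origin under its centre.
- sample_tile_4: Loose bystander: brown wood sample tile 50 x 88 x 12 mm lying flat, left (+y) and in front of the base. Origin under its centre.

How it is judged:
On the way:
1. the lowest stop screw has clicked in under the depth rod and the turret sits there untouched, the rod still up (horizontal distance between low_stop and depth_rod below 0.0025 m and contact force between the fingers and turret below 0.2 N and angular speed of turret below 0.1 rad/s and height (world z) of depth_rod above 0.06 m), for 0.2 s.
At the end, for the whole second after the job is handed in: The lowest stop screw is under the depth rod (centres within 2.5 mm seen from above, turret at rest in its click), and the rod's foot rests on the screw's top (height within 1.5 mm), at rest, the hand away (horizontal distance between low_stop and depth_rod below 0.0025 m and z of depth_rod in the frame of low_stop between -0.0015 and 0.0015 m and linear speed of depth_rod below 0.005 m/s and angular speed of turret below 0.05 rad/s); the robot touches nothing.
It fails at once if the turret is gripped across between the fingers, or the rod is gripped by its cap ((horizontal distance between the grasp point and turret below 0.02 m and contact force between the fingers and turret above 1 N) or (horizontal distance between the grasp point and rod_cap below 0.015 m and z of the grasp point in the frame of rod_cap below -0.004 m and contact force between the fingers and depth_rod above 1 N)).
It fails at once if the depth rod is pulled up (foot more than 98 mm above the table) (height (world z) of depth_rod above 0.098 m).
It fails at once if the depth rod is rammed (fingers press it with more than 40 N) (contact force between the fingers and depth_rod above 40 N).
It fails at once if the turret is squeezed or shoved (more than 40 N from the fingers) (contact force between the fingers and turret above 40 N).
It fails at once if a thing beside the base is shifted or lifted by more than 15 mm (distance of any of slide_caliper, tape_measure, maple_block, sample_tile_4 from where it was at the start of the episode above 0.015 m).
It also fails if it takes over 64 s, if anything falls off the work surface, if the arm or the gripper's body presses on something with over 40 N, if the wrist force passes 120 N, or if a joint passes its speed limit or range.

## Working session

There is one attempt and no reset: what is moved stays moved. The work goes in short steps, Python scripts to look and compute and a tool call to move; the robot and the scene stay as the last step left them, time stands still between calls to the robot, and variables do not carry over. Pictures are saved under pics/ and viewed, at most 10 in all, crops included, and the job is handed in when it is done.

Besides the shell and the picture viewer there is one more tool, called after "Emit:" by a JSON object that holds its "op" and its "data". drive_tool: Moves the arm, as the interface text tells. Its arguments: {"type":"object","properties":{"targets":{"type":"array","items":{"type":"number"}},"jaw":{"type":"number"},"squeeze":{"type":"number"}},"required":["targets"]}

```bash
mkdir -p pics; cat > h.py <<'E'
import numpy as np, cv2
from workcell import r
def px2w(cam,uv,depth=None,z=None,m=None):
    m=m or r.camera_model(cam);K=np.array(m["mtx"]);R=np.array(m["R"]);t=np.array(m["t"])
    d=np.linalg.solve(K,[uv[0],uv[1],1.0])
    if z is not None:
        c=-R.T@t;w=R.T@d;return c+w*(z-c[2])/w[2]
    return R.T@(d*depth-t)
def proj(cam,X,m=None):
    m=m or r.camera_model(cam);p=np.array(m["mtx"])@(np.array(m["R"])@np.array(X)+np.array(m["t"]));return p[:2]/p[2]
E
python3 - <<'E'
from h import *
for c in ("top","side"):
    p,d=r.read_camera(c);cv2.imwrite(f"pics/{c}0.png",p)
    m=r.camera_model(c);print(c,-np.array(m["R"]).T@np.array(m["t"]))
    for n in ("turret_top","low_stop","rod_cap","lug","clamp_ring","plunge_base","slide_caliper","tape_measure","maple_block","sample_tile_4"):
        try:
            for o in r.mark_of(c,n)[:2]:
                u,v=o["at"];dd=d[int(v),int(u)]
                print(n,round(o["p"],2),np.round(o["at"],1),np.round(px2w(c,o["at"],dd),4))
        except Exception as e: print(n,e)
print(r.observe())
E
```

```text
top [ 0.46068236 -0.01949555  1.41524246]
turret_top 0.55 [284.2 224.3] [ 0.5093 -0.0542  0.0525]
low_stop 0.75 [281.1 231.8] [ 0.4888 -0.0464  0.0476]
rod_cap 0.58 [289.2 219.9] [ 0.5168 -0.0637  0.161 ]
lug 0.63 [289.  216.4] [ 0.5253 -0.0629  0.1648]
clamp_ring 0.64 [297.8 191.1] [ 0.6052 -0.0913  0.0122]
clamp_ring 0.35 [338.5 258.1] [ 0.4226 -0.2018  0.0597]
plunge_base 0.73 [281.9 225. ] [ 0.5074 -0.0481  0.0476]
slide_caliper 0.95 [240.4 181.3] [ 0.6307  0.0727 -0.005 ]
tape_measure 0.82 [338.9 258.1] [ 0.4227 -0.2029  0.0597]
maple_block 0.79 [353.5 208.2] [ 0.5596 -0.2445  0.0356]
sample_tile_4 0.8 [220.5 231.6] [ 0.4607 -0.0195  1.4152]
sample_tile_4 0.26 [353.2 212.8] [ 0.5471 -0.2444  0.0318]
side [ 0.48931183 -0.90591786  0.89935146]
turret_top 0.62 [213.6 242.7] [ 0.5101 -0.0629  0.0514]
low_stop 0.91 [203.4 236.3] [0.4861 0.0022 0.0138]
rod_cap 0.4 [217.9 207.1] [ 0.5267 -0.0634  0.1681]
lug 0.76 [221.6 224.6] [ 0.5326 -0.0693  0.1165]
slide_caliper 0.9 [255.  218.8] [ 0.6159 -0.0559  0.1123]
tape_measure 0.89 [186.1 309. ] [ 0.4331 -0.2417  0.032 ]
tape_measure 0.3 [2
[... 247 characters left out ...]
     1.46363429e+00, -2.15329817e-01]), 'dq': array([ 0.00069118,  0.00127988, -0.00089375, -0.00023782,  0.00053111,
        0.00143803]), 'joint_efforts': array([-3.64008876e-03, -4.48335135e+01, -2.31463248e+01, -4.04110460e-04,
        5.90175478e-04, -4.50699906e-05]), 'position': array([ 0.15928093, -0.52640259,  0.23131132]), 'orientation': array([[ 9.57138168e-01,  2.89631709e-01,  6.53075357e-06],
       [ 2.89631708e-01, -9.57138166e-01,  6.57706989e-05],
       [ 2.53001134e-05, -6.10601330e-05, -9.99999998e-01]]), 'force': array([0.58221867, 0.00809979, 0.2793262 ]), 'moment': array([ 0.00375095,  0.00199933, -0.00902534]), 'gripper_force': 0.0, 'grip_width': 0.08562333136028266}
```

```bash
python3 - <<'E'
from h import *
a=cv2.imread("pics/top0.png")[130:290,190:390];b=cv2.imread("pics/side0.png")[170:330,130:330]
cv2.imwrite("pics/ab.png",np.hstack([cv2.resize(x,(400,320),interpolation=cv2.INTER_CUBIC) for x in(a,b)]))
E
```

```text
(no output)
```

View pics/ab.png

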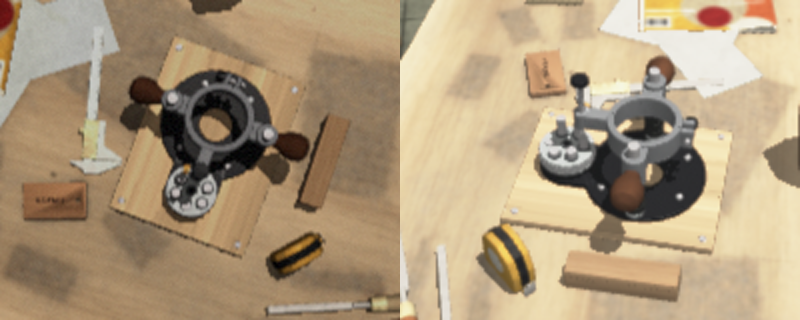

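The crops show the turret at top-image px about (285,226) and the ring at about (299,188). The base is yawed slightly, its front facing the robot, and that side is free. Next I get the base frame and the wrist camera mount.

```bash
python3 - <<'E'
from h import *
T=px2w("top",(285.5,226),z=.048);R=px2w("top",(299.5,187.5),z=.112);d=R-T
print(T,R,np.hypot(*d[:2]),np.degrees(np.arctan2(d[1],d[0])))
print("cap", px2w("top",(289.2,219.9),z=.166))
m=r.camera_model("wrist");o=r.observe();RT=o["orientation"]
c=-np.array(m["R"]).T@np.array(m["t"])
print("cam in tool",RT.T@(c-o["position"]),"\naxes\n",RT.T@np.array(m["R"]).T, m["mtx"])
# desired: above point 
yaw=np.arctan2(d[1],d[0])
E
```

```text
[ 0.50489306 -0.0580089   0.048     ] [ 0.60451315 -0.0904086   0.112     ] 0.1047564038275509 -18.01621284145289
cap [ 0.51652828 -0.06354132  0.166     ]
cam in tool [ 0.06953247 -0.00039603 -0.14235299] 
axes
 [[-6.84421550e-04 -9.62278426e-01 -2.72065731e-01]
 [ 9.99999739e-01 -5.96189706e-04 -4.06963711e-04]
 [ 2.29409611e-04 -2.72065939e-01  9.62278584e-01]] [[300.37184608   0.         256.53501106]
 [  0.         300.37184608 189.09788459]
 [  0.           0.           1.        ]]
```

Emit:
{"op": "drive_tool", "data": {"targets": [0.4,-0.285,0,0,0,0,0.79,-0.57,0,0,0,0,0.79,-0.57,0,0,0,0], "jaw": 1, "squeeze": 40}}

```text
time: 1.48
position: [0.2493, -0.408, 0.2317]
orientation: [[0.956, 0.292, 0.0], [0.292, -0.956, -0.0], [0.0, 0.0, -1.0]]
force: [-0.3, -1.3, 0.1]
grip_width: 0.0322
gripper_force: 0.0
```

Emit:
{"op": "drive_tool", "data": {"targets": [0.4,-0.285,0,0,0,0,0.79,-0.57,0,0,0,0,0.79,-0.57,0,0,0,0]}}

```text
time: 1.85
position: [0.3378, -0.2923, 0.2316]
orientation: [[0.956, 0.292, 0.0], [0.292, -0.956, -0.0], [0.0, 0.0, -1.0]]
force: [-0.8, -0.2, -0.9]
grip_width: 0.0002
gripper_force: 0.0
```

Emit:
{"op": "drive_tool", "data": {"targets": [0.4,-0.285,0,0,0,0,0.79,-0.57,0,0,0,0,0.79,-0.57,0,0,0,0]}}

```text
time: 2.22
position: [0.4267, -0.1761, 0.2314]
orientation: [[0.956, 0.292, 0.001], [0.292, -0.956, -0.0], [0.0, 0.0, -1.0]]
force: [-0.4, -0.2, 0.5]
grip_width: 0.0001
gripper_force: 0.0
```

Emit:
{"op": "drive_tool", "data": {"targets": [0.4,-0.285,0,0,0,-0.06,0.79,-0.57,0,0,0,-0.12,0.79,-0.57,0,0,0,-0.18,0.79,-0.57,0,0,0,-0.24,0.79,-0.57,0,0,0,-0.3,0.79,-0.57,0,0,0,-0.36,0.79,-0.57,0,0,0,-0.42,0.79,-0.57,0,0,0,-0.48,0.79,-0.57,0,0,0,-0.54,0.79,-0.57,0,0,0,-0.6,0.79,-0.57,0,0,0,-0.66,0.79,-0.57,0,0,0,-0.72,0.79,-0.57,0,0,0,-0.78,0.79,-0.57,0,0,0,-0.807,0.79,-0.57,0,0,0,-0.807,0.79,-0.57,0,0,0,-0.807]}}

```text
time: 4.22
position: [0.5141, -0.0621, 0.2313]
orientation: [[-0.951, 0.31, -0.0], [0.31, 0.951, -0.0], [-0.0, -0.0, -1.0]]
force: [0.0, -0.6, 0.4]
grip_width: -0.0002
gripper_force: 0.0
```

```bash
python3 - <<'E'
from h import *
o=r.observe();print(o["time"],o["position"],o["orientation"][:,0],o["q"])
m=r.camera_model("wrist");p,d=r.read_camera("wrist");np.savez("w1.npz",p=p,d=d,K=m["mtx"],R=m["R"],t=m["t"])
for n in ("turret_top","low_stop","rod_cap","lug","clamp_ring"):
    for q in r.mark_of("wrist",n)[:2]:
        u,v=q["at"];dd=d[int(v),int(u)]
        print(n,round(q["p"],2),np.round(q["at"],1),np.round(px2w("wrist",q["at"],dd,m=m),4))
cv2.imwrite("pics/w1.png",p)
E
```

```text
4.225 [ 0.51405526 -0.06207801  0.23127185] [-9.50875338e-01  3.09574048e-01 -2.06038503e-05] [-3.49064718e-01  3.24144664e-01  1.38519232e+00 -6.88812256e-05
  1.43223272e+00 -1.60510649e+00]
turret_top 0.7 [263.2 159.7] [ 0.506  -0.0512  0.0529]
turret_top 0.42 [259.  141.5] [ 0.4862 -0.0495  0.0512]
low_stop 0.71 [256.1 142. ] [ 0.4856 -0.0526  0.0517]
rod_cap 0.61 [262. 225.] [ 0.5329 -0.0632  0.1647]
lug 0.78 [260.4 197. ] [ 0.5273 -0.062   0.1124]
```

View pics/w1.png

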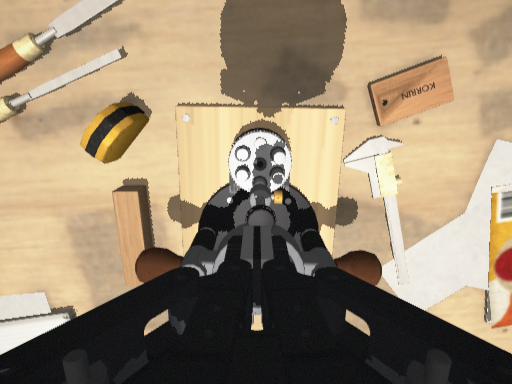

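The turret is at px (261,161), with a screw near (256,142), and the rod, lug and ring are below. I read the screw heights from depth and take an enlarged crop.

```bash
python3 - <<'E'
from h import *
from scipy.optimize import least_squares
w=np.load("w1.npz");m=dict(mtx=w["K"],R=w["R"],t=w["t"]);d=w["d"]
vv,uu=np.mgrid[110:250,200:320];X=np.array([px2w("wrist",(u,v),d[v,u],m=m) for u,v in zip(uu.ravel(),vv.ravel())]).reshape(uu.shape+(3,))
# calibration: board top height
z=X[...,2];near=np.hypot(X[...,0]-.505,X[...,1]+.056)<.05
print("hist",[(round(a,3),int(((z>a)&(z<=a+.004)&near).sum())) for a in np.arange(.008,.12,.004)])
# outer edge of disc: points z in .043-.056
M=(z>.044)&(z<.057)&near
P=X[M][:,:2]
import scipy.spatial as s
c,rad=cv2.minEnclosingCircle((P*1000).astype(np.float32));print("disc",c,rad)
H=np.array([[float(c[0])/1000,float(c[1])/1000]])
# screw heights by angle
e=np.radians(-18);rel=X[...,:2]-H[0];bx=rel@[np.cos(e),np.sin(e)];by=rel@[-np.sin(e),np.cos(e)]
rr=np.hypot(bx,by);a=np.degrees(np.arctan2(by,bx))
for k in range(-180,180,15):
    s_=(rr>.016)&(rr<.028)&(abs((a-k+180)%360-180)<8);print(k,s_.sum(),np.round(np.percentile(z[s_],[25,50,75,95]),4) if s_.sum() else "")
p=w["p"][125:225,200:320];cv2.imwrite("pics/w1z.png",cv2.resize(p,(720,600),interpolation=cv2.INTER_CUBIC))
E
```

```text
hist [(np.float64(0.008), 1133), (np.float64(0.012), 780), (np.float64(0.016), 167), (np.float64(0.02), 115), (np.float64(0.024), 0), (np.float64(0.028), 1), (np.float64(0.032), 11), (np.float64(0.036), 24), (np.float64(0.04), 28), (np.float64(0.044), 1103), (np.float64(0.048), 1134), (np.float64(0.052), 216), (np.float64(0.056), 107), (np.float64(0.06), 116), (np.float64(0.064), 34), (np.float64(0.068), 124), (np.float64(0.072), 83), (np.float64(0.076), 47), (np.float64(0.08), 0), (np.float64(0.084), 0), (np.float64(0.088), 15), (np.float64(0.092), 20), (np.float64(0.096), 26), (np.float64(0.1), 71), (np.float64(0.104), 106), (np.float64(0.108), 191), (np.float64(0.112), 69), (np.float64(0.116), 11)]
disc (509.78314208984375, -56.5529670715332) 35.80445861816406
-180 61 [0.0507 0.051  0.0514 0.0521]
-165 64 [0.0476 0.0484 0.0502 0.0517]
-150 66 [0.0472 0.0479 0.0486 0.0508]
-135 75 [0.0512 0.0527 0.0555 0.0567]
-120 63 [0.0555 0.0558 0.0562 0.0571]
-105 46 [0.0508 0.0518 0.056  0.0568]
-90 82 [0.0478 0.0486 0.1939 0.2495]
-75 79 [0.0513 0.0542 0.0605 0.0618]
-60 59 [0.0605 0.061  0.0613 0.062 ]
-45 40 [0.0487 0.0559 0.0607 0.0613]
-30 172 [0.0484 0.1108 0.1628 0.1652]
-15 212 [0.1111 0.1132 0.1648 0.1657]
0 150 [0.121  0.1642 0.165  0.1659]
15 219 [0.1111 0.1145 0.1646 0.1655]
30 181 [0.0484 0.105  0.1603 0.1648]
45 93 [0.0706 0.102  0.1042 0.1062]
60 72 [0.07   0.0706 0.0711 0.0718]
75 101 [0.0509 0.0558 0.0693 0.0716]
90 30 [0.0476 0.0479 0.0483 0.0489]
105 28 [0.0755 0.0758 0.0763 0.077 ]
120 79 [0.0752 0.0756 0.0762 0.0769]
135 112 [0.0513 0.0569 0.0747 0.0766]
150 62 [0.0474 0.0479 0.0482 0.0489]
165 62 [0.0478 0.0489 0.0507 0.0514]
```

View pics/w1z.png

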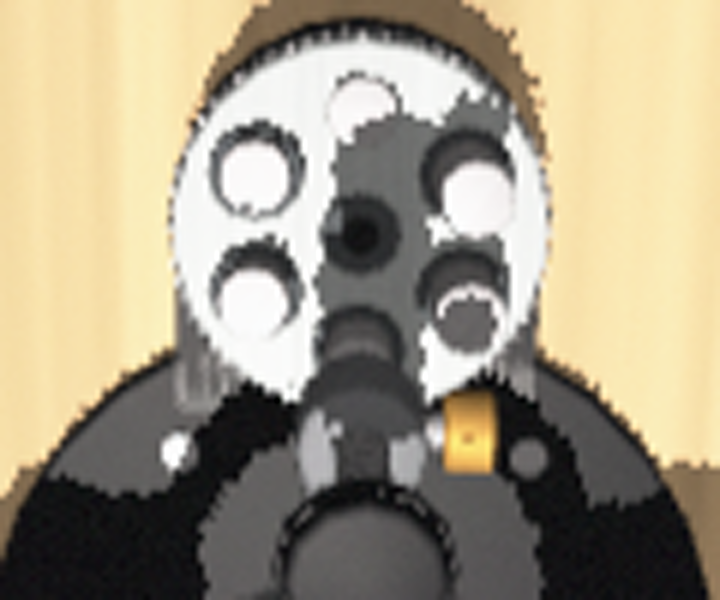

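The depth readings give screw tops of 51 mm at 180°, 56 at -120°, 61 at -60°, 71 at 60° and 76 at 120°. So the lowest screw is opposite the rod and three clicks are needed. The turret axis is at about (0.5105, -0.0565), which agrees with the cap position minus 22 mm. I go to the side of the rim.

Emit:
{"op": "drive_tool", "data": {"targets": [0.19,0.12,0,0,0,0.06,0.373,0.24,0,0,0,0.12,0.373,0.24,0,0,0,0.178,0.373,0.24,0.3,0,0,0.178,0.373,0.24,0.6,0,0,0.178,0.373,0.24,0.6,0,0,0.178]}}

```text
time: 5.28
position: [0.4704, -0.01, 0.1395]
orientation: [[-0.643, 0.766, -0.006], [0.766, 0.643, 0.002], [0.005, -0.003, -1.0]]
force: [-0.9, -0.2, 0.7]
grip_width: 0.0001
gripper_force: 0.0
```

Emit:
{"op": "drive_tool", "data": {"targets": [0,0,0.25,0,0,0,0,0,0.5,0,0,0,0,0,0.65,0,0,0,0,0,0.72,0,0,0,0,0,0.733,0,0,0,0,0,0.733,0,0,0]}}

```text
time: 6.02
position: [0.4725, -0.0105, 0.0324]
orientation: [[-0.643, 0.765, 0.002], [0.765, 0.643, -0.0], [-0.002, 0.001, -1.0]]
force: [0.1, 0.4, 0.1]
grip_width: -0.0
gripper_force: 0.0
```

Emit:
{"op": "drive_tool", "data": {"targets": [-0.04,0,0,0,0,0,-0.07,0,0,0,0,0,-0.08,0,0,0,0,0,-0.08,0,0,0,0,0]}}

```text
time: 6.52
position: [0.4795, -0.0196, 0.0314]
orientation: [[-0.643, 0.766, -0.0], [0.766, 0.643, 0.0], [0.0, -0.0, -1.0]]
force: [0.0, -0.0, 0.2]
grip_width: 0.0003
gripper_force: 0.0
```

Emit:
{"op": "drive_tool", "data": {"targets": [-0.007,0,0,0,0,0,-0.013,0,0,0,0,0,-0.013,0,0,0,0,0]}}

```text
time: 6.9
position: [0.4804, -0.0208, 0.0313]
orientation: [[-0.644, 0.765, -0.001], [0.765, 0.644, 0.0], [0.001, -0.0, -1.0]]
force: [-0.6, 2.4, 0.9]
grip_width: -0.0003
gripper_force: 1.1
```

Emit:
{"op": "drive_tool", "data": {"targets": [-0.007,0,0,0,0,0,-0.007,0,0,0,0,0]}}

```text
time: 7.15
position: [0.4803, -0.021, 0.0313]
orientation: [[-0.644, 0.765, -0.002], [0.765, 0.644, 0.002], [0.003, -0.001, -1.0]]
force: [-4.1, 5.9, 4.8]
grip_width: 0.0001
gripper_force: 3.4
```

Emit:
{"op": "drive_tool", "data": {"targets": [-0.0012,-0.0267,0,0,0,-0.0278,-0.0047,-0.0533,0,0,0,-0.0556,-0.0104,-0.0794,0,0,0,-0.0833,-0.0185,-0.1049,0,0,0,-0.1111]}}

```text
time: 7.65
position: [0.4696, -0.0332, 0.0312]
orientation: [[-0.868, 0.496, -0.003], [0.496, 0.868, 0.002], [0.004, -0.0, -1.0]]
force: [-4.8, 4.4, 5.7]
grip_width: -0.0004
gripper_force: 3.7
```

Emit:
{"op": "drive_tool", "data": {"targets": [-0.0012,-0.0267,0,0,0,-0.0278,-0.0047,-0.0533,0,0,0,-0.0556,-0.0104,-0.0794,0,0,0,-0.0833,-0.0185,-0.1049,0,0,0,-0.1111]}}

```text
time: 8.15
position: [0.4638, -0.0486, 0.0312]
orientation: [[-0.986, 0.169, -0.004], [0.169, 0.986, 0.001], [0.004, 0.0, -1.0]]
force: [-7.9, 1.3, 6.1]
grip_width: 0.0001
gripper_force: 4.0
```

Emit:
{"op": "drive_tool", "data": {"targets": [-0.0012,-0.0267,0,0,0,-0.0278,-0.0047,-0.0533,0,0,0,-0.0556,-0.0104,-0.0794,0,0,0,-0.0833,-0.0185,-0.1049,0,0,0,-0.1111]}}

```text
time: 8.65
position: [0.4637, -0.0648, 0.0312]
orientation: [[-0.984, -0.178, -0.005], [-0.178, 0.984, 0.001], [0.004, 0.002, -1.0]]
force: [-7.8, 0.4, 5.8]
grip_width: 0.0001
gripper_force: 4.2
```

Emit:
{"op": "drive_tool", "data": {"targets": [0.05,0,0,0,0,0,0.1,0,0,0,0,0,0.094,0.07,0,0,0,0.0556,0.0757,0.138,0,0,0,0.111,0.046,0.2017,0,0,0,0.1667,0.0057,0.2593,0,0,0,0.2222,-0.044,0.309,0,0,0,0.2778,-0.1017,0.3493,0,0,0,0.3333,-0.1017,0.3493,0,0,0,0.3333,-0.1017,0.3493,0,0,0,0.3333]}}

```text
time: 9.9
position: [0.4713, -0.011, 0.0313]
orientation: [[-0.646, 0.763, -0.0], [0.763, 0.646, -0.0], [0.0, -0.0, -1.0]]
force: [0.4, 1.0, -0.4]
grip_width: 0.0001
gripper_force: 0.0
```

```bash
cat > chk.py <<'E'
import sys
from h import *
o=r.observe();print(o["time"],o["position"],o["force"])
C=np.array([.5105,-.0565]);e=np.radians(-18)
for c in ("top","side"):
    p,d=r.read_camera(c);cv2.imwrite(f"pics/{c}_{sys.argv[1]}.png",p)
    for q in r.mark_of(c,"low_stop")[:2]:
        X=px2w(c,q["at"],z=.051);rel=X[:2]-C
        print(c,round(q["p"],2),np.round(q["at"]),"r",np.hypot(*rel),"ang",(np.degrees(np.arctan2(rel[1],rel[0])-e)+180)%360-180)
a=cv2.imread(f"pics/top_{sys.argv[1]}.png")[195:255,255:330];b=cv2.imread(f"pics/side_{sys.argv[1]}.png")[205:265,170:245]
cv2.imwrite(f"pics/ab_{sys.argv[1]}.png",np.hstack([cv2.resize(x,(400,320),interpolation=cv2.INTER_CUBIC) for x in(a,b)]))
E
python3 chk.py 1
```

```text
9.9 [ 0.47125412 -0.01100755  0.03134436] [ 0.39091405  1.02274156 -0.4241374 ]
top 0.46 [290. 233.] r 0.028601425445776405 ang -134.8626378292605
side 0.79 [210. 246.] r 0.018740958546636877 ang -109.14476560197231
```

View pics/ab_1.png

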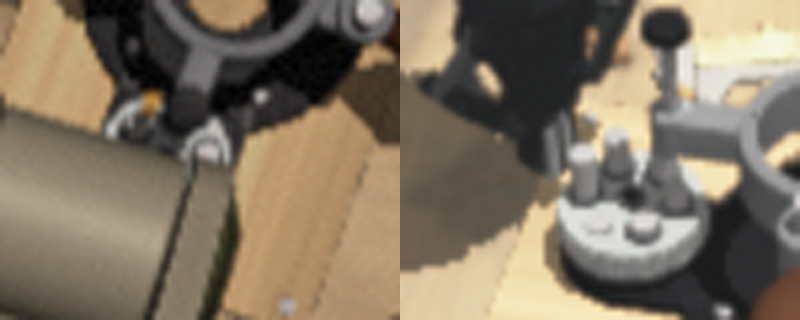

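The side view shows the lowest screw at about crop px (600,228) and the next one at (645,225). That is one clean click, to about -120°. Repeat.

Emit:
{"op": "drive_tool", "data": {"targets": [-0.05,0,0,0,0,0,-0.085,0,0,0,0,0,-0.095,0,0,0,0,0,-0.1,0,0,0,0,0,-0.1,0,0,0,0,0]}}

```text
time: 10.72
position: [0.4799, -0.0213, 0.0312]
orientation: [[-0.643, 0.765, -0.003], [0.765, 0.643, 0.002], [0.004, -0.001, -1.0]]
force: [-5.2, 6.6, 3.8]
grip_width: 0.0002
gripper_force: 4.1
```

Emit:
{"op": "drive_tool", "data": {"targets": [-0.0012,-0.0267,0,0,0,-0.0278,-0.0047,-0.0533,0,0,0,-0.0556,-0.0104,-0.0794,0,0,0,-0.0833,-0.0185,-0.1049,0,0,0,-0.1111]}}

```text
time: 11.22
position: [0.4693, -0.0337, 0.0312]
orientation: [[-0.868, 0.497, -0.004], [0.497, 0.868, 0.002], [0.005, -0.0, -1.0]]
force: [-5.3, 5.4, 5.4]
grip_width: 0.0002
gripper_force: 3.9
```

Emit:
{"op": "drive_tool", "data": {"targets": [-0.0012,-0.0267,0,0,0,-0.0278,-0.0047,-0.0533,0,0,0,-0.0556,-0.0104,-0.0794,0,0,0,-0.0833,-0.0185,-0.1049,0,0,0,-0.1111]}}

```text
time: 11.72
position: [0.4637, -0.0492, 0.0312]
orientation: [[-0.986, 0.169, -0.005], [0.169, 0.986, 0.001], [0.005, 0.001, -1.0]]
force: [-7.2, 0.7, 6.1]
grip_width: 0.0003
gripper_force: 3.8
```

Emit:
{"op": "drive_tool", "data": {"targets": [-0.0012,-0.0267,0,0,0,-0.0278,-0.0047,-0.0533,0,0,0,-0.0556,-0.0104,-0.0794,0,0,0,-0.0833,-0.0185,-0.1049,0,0,0,-0.1111]}}

```text
time: 12.22
position: [0.4638, -0.0655, 0.0312]
orientation: [[-0.984, -0.178, -0.004], [-0.178, 0.984, 0.001], [0.004, 0.002, -1.0]]
force: [-7.7, 0.9, 5.6]
grip_width: 0.0003
gripper_force: 3.5
```

Emit:
{"op": "drive_tool", "data": {"targets": [0.05,0,0,0,0,0,0.1,0,0,0,0,0,0.094,0.07,0,0,0,0.0556,0.0757,0.138,0,0,0,0.111,0.046,0.2017,0,0,0,0.1667,0.0057,0.2593,0,0,0,0.2222,-0.044,0.309,0,0,0,0.2778,-0.1017,0.3493,0,0,0,0.3333,-0.1017,0.3493,0,0,0,0.3333,-0.1017,0.3493,0,0,0,0.3333]}}

```text
time: 13.48
position: [0.4711, -0.0115, 0.0313]
orientation: [[-0.646, 0.764, -0.0], [0.764, 0.646, 0.0], [0.0, -0.0, -1.0]]
force: [-0.6, -0.2, -0.8]
grip_width: 0.0002
gripper_force: 0.0
```

```bash
python3 chk.py 2
```

```text
13.475 [ 0.47105155 -0.01148953  0.03131978] [-0.57506824 -0.24574213 -0.78305458]
top 0.65 [293. 222.] r 0.021995761690044524 ang -57.60770298700706
side 0.73 [214. 246.] r 0.017135949405259365 ang -76.20723909837628
```

View pics/ab_2.png

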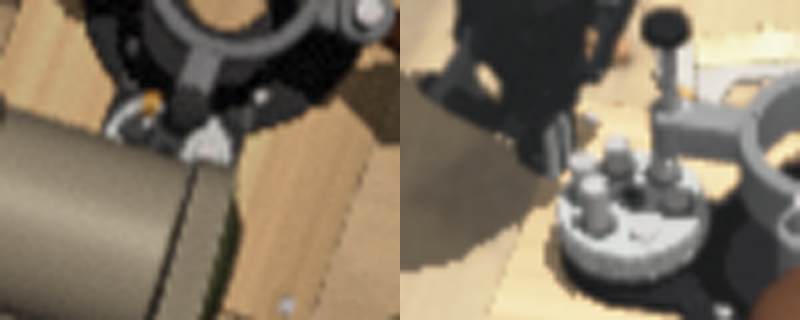

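The lowest screw is now at crop px (645,232), which is -60°, so the second click is done. Third drag, then retract outward and check.

Emit:
{"op": "drive_tool", "data": {"targets": [-0.05,0,0,0,0,0,-0.085,0,0,0,0,0,-0.095,0,0,0,0,0,-0.1,0,0,0,0,0,-0.1,0,0,0,0,0]}}

```text
time: 14.3
position: [0.4796, -0.0216, 0.0312]
orientation: [[-0.643, 0.765, -0.004], [0.765, 0.643, 0.003], [0.004, -0.001, -1.0]]
force: [-5.3, 8.3, 5.1]
grip_width: 0.0
gripper_force: 4.7
```

Emit:
{"op": "drive_tool", "data": {"targets": [-0.0012,-0.0267,0,0,0,-0.0278,-0.0047,-0.0533,0,0,0,-0.0556,-0.0104,-0.0794,0,0,0,-0.0833,-0.0185,-0.1049,0,0,0,-0.1111]}}

```text
time: 14.8
position: [0.469, -0.0341, 0.0312]
orientation: [[-0.868, 0.497, -0.004], [0.497, 0.868, 0.002], [0.005, -0.0, -1.0]]
force: [-5.6, 5.6, 6.4]
grip_width: -0.0003
gripper_force: 4.0
```

Emit:
{"op": "drive_tool", "data": {"targets": [-0.0012,-0.0267,0,0,0,-0.0278,-0.0047,-0.0533,0,0,0,-0.0556,-0.0104,-0.0794,0,0,0,-0.0833,-0.0185,-0.1049,0,0,0,-0.1111]}}

```text
time: 15.3
position: [0.4636, -0.0497, 0.0312]
orientation: [[-0.986, 0.17, -0.004], [0.17, 0.986, 0.001], [0.005, 0.001, -1.0]]
force: [-8.1, 1.0, 5.1]
grip_width: -0.0001
gripper_force: 3.7
```

Emit:
{"op": "drive_tool", "data": {"targets": [-0.0012,-0.0267,0,0,0,-0.0278,-0.0047,-0.0533,0,0,0,-0.0556,-0.0104,-0.0794,0,0,0,-0.0833,-0.0185,-0.1049,0,0,0,-0.1111]}}

```text
time: 15.8
position: [0.4639, -0.066, 0.0312]
orientation: [[-0.984, -0.178, -0.004], [-0.178, 0.984, 0.001], [0.004, 0.002, -1.0]]
force: [-5.7, 0.9, 4.0]
grip_width: 0.0003
gripper_force: 2.9
```

Emit:
{"op": "drive_tool", "data": {"targets": [0.03,0,0,0,0,0,0.1,0,0,0,0,0,0.2,0,0,0,0,0,0.2,0,-0.2,0,0,0,0.2,0,-0.5,0,0,0,0.2,0,-0.9,0,0,0,0.2,0,-1,0,0,0,0.2,0,-1,0,0,0]}}

```text
time: 16.8
position: [0.4358, -0.0714, 0.1821]
orientation: [[-0.985, -0.174, 0.002], [-0.174, 0.985, -0.001], [-0.002, -0.001, -1.0]]
force: [-1.1, -0.1, -1.0]
grip_width: -0.0001
gripper_force: 0.0
```

```bash
python3 chk.py 3
```

```text
16.8 [ 0.43578084 -0.07135843  0.18206781] [-1.10937249 -0.12258765 -1.01264879]
top 0.63 [291. 216.] r 0.027935997191776665 ang -18.341834081240393
side 0.86 [221. 241.] r 0.018247613006914788 ang 9.915728218235131
side 0.66 [258. 219.] r 0.13890512355139492 ang 46.451656367577016
```

View pics/ab_3.png

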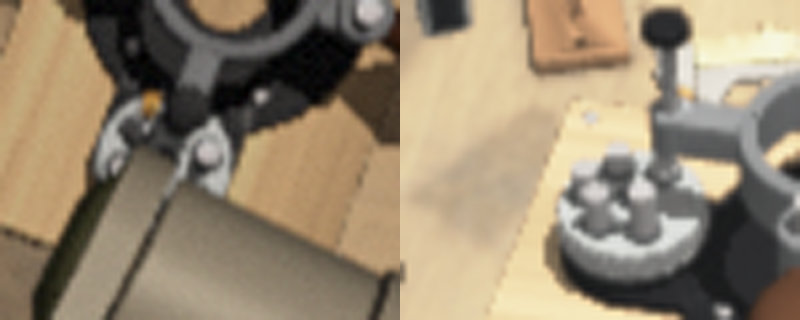

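The side view shows the tallest screw at crop px (645,200) and the 23 mm one at (595,205), both in front. So the lowest is under the rod, with the rod still up. Next I go above the cap.

Emit:
{"op": "drive_tool", "data": {"targets": [0,0,-0.12,0,0,0,-0.25,-0.02,-0.12,0,0,0,-0.5,-0.045,-0.12,0,0,0,-0.62,-0.057,-0.12,0,0,0,-0.64,-0.059,-0.12,0,0,0,-0.64,-0.059,-0.12,0,0,0,-0.64,-0.059,-0.02,0,0,0,-0.64,-0.059,0.05,0,0,0,-0.64,-0.059,0.05,0,0,0]}}

```text
time: 18.12
position: [0.5312, -0.0632, 0.1733]
orientation: [[-0.985, -0.174, -0.002], [-0.174, 0.985, 0.001], [0.002, 0.001, -1.0]]
force: [-1.0, -0.2, 0.4]
grip_width: 0.0002
gripper_force: 0.0
```

```bash
python3 - <<'E'
from h import *
o=r.observe();print(o["time"],o["position"],o["force"])
p,d=r.read_camera("side");q,_=r.read_camera("top")
cv2.imwrite("pics/s4.png",np.hstack([cv2.resize(x,(400,320),interpolation=cv2.INTER_CUBIC) for x in(p[165:265,160:285],q[180:240,250:325])]))
E
```

```text
18.125 [ 0.53121916 -0.06318782  0.17329779] [-1.00711967 -0.17590261  0.38088727]
```

View pics/s4.png

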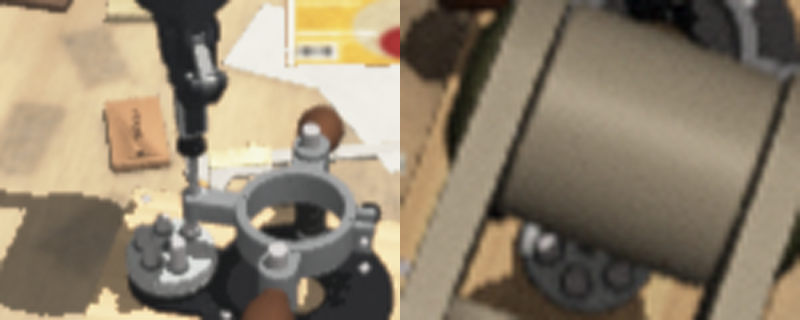

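The tip stands centred over the cap (crop px (190,135)). Now I press slowly.

Emit:
{"op": "drive_tool", "data": {"targets": [0,0,0.015,0,0,0,0,0,0.03,0,0,0,0,0,0.045,0,0,0,0,0,0.06,0,0,0,0,0,0.075,0,0,0,0,0,0.09,0,0,0,0,0,0.105,0,0,0,0,0,0.12,0,0,0,0,0,0.135,0,0,0,0,0,0.15,0,0,0,0,0,0.165,0,0,0,0,0,0.18,0,0,0,0,0,0.195,0,0,0,0,0,0.21,0,0,0,0,0,0.225,0,0,0,0,0,0.24,0,0,0]}}

```text
time: 20.23
position: [0.532, -0.0632, 0.1377]
orientation: [[-0.985, -0.174, 0.0], [-0.174, 0.985, -0.0], [-0.0, -0.0, -1.0]]
force: [-0.1, 0.2, 2.9]
grip_width: 0.0001
gripper_force: 1.3
```

Emit:
{"op": "drive_tool", "data": {"targets": [0,0,0.007,0,0,0,0,0,0.014,0,0,0,0,0,0.021,0,0,0,0,0,0.027,0,0,0,0,0,0.027,0,0,0]}}

```text
time: 20.85
position: [0.5319, -0.0633, 0.1337]
orientation: [[-0.985, -0.174, -0.0], [-0.174, 0.985, 0.0], [0.0, 0.0, -1.0]]
force: [-0.5, -0.4, 1.1]
grip_width: -0.0001
gripper_force: 0.5
```

Emit:
{"op": "drive_tool", "data": {"targets": [0,0,0.006,0,0,0,0,0,0.012,0,0,0,0,0,0.016,0,0,0,0,0,0.016,0,0,0]}}

```text
time: 21.35
position: [0.5319, -0.0632, 0.1313]
orientation: [[-0.985, -0.174, -0.0], [-0.174, 0.985, 0.0], [0.0, 0.0, -1.0]]
force: [0.6, 0.2, 2.2]
grip_width: 0.0
gripper_force: 0.7
```

Emit:
{"op": "drive_tool", "data": {"targets": [0,0,0.004,0,0,0,0,0,0.004,0,0,0]}}

```text
time: 21.6
position: [0.5319, -0.0632, 0.1308]
orientation: [[-0.985, -0.174, 0.0], [-0.174, 0.985, -0.0], [-0.0, -0.0, -1.0]]
force: [0.5, -0.0, 2.5]
grip_width: -0.0003
gripper_force: 1.1
```

Emit:
{"op": "drive_tool", "data": {"targets": [0,0,0.004,0,0,0,0,0,0.007,0,0,0,0,0,0.007,0,0,0]}}

```text
time: 21.98
position: [0.532, -0.0633, 0.1304]
orientation: [[-0.985, -0.174, 0.001], [-0.174, 0.985, -0.0], [-0.001, -0.0, -1.0]]
force: [-1.7, 1.1, 8.4]
grip_width: 0.0002
gripper_force: 3.9
```

Emit:
{"op": "drive_tool", "data": {"targets": [0,0,0.004,0,0,0,0,0,0.004,0,0,0]}}

```text
time: 22.22
position: [0.5321, -0.0633, 0.1302]
orientation: [[-0.985, -0.175, 0.001], [-0.175, 0.985, -0.0], [-0.001, -0.001, -1.0]]
force: [-3.0, 0.1, 10.9]
grip_width: 0.0006
gripper_force: 5.5
```

The force rises at z ≈ 0.1305, so the foot is seated on the screw (expected 0.131). I press slightly more, then retreat upward.

Emit:
{"op": "drive_tool", "data": {"targets": [0,0,0.004,0,0,0,0,0,0.004,0,0,0]}}

```text
time: 22.48
position: [0.5322, -0.0633, 0.13]
orientation: [[-0.985, -0.175, 0.002], [-0.175, 0.985, -0.001], [-0.002, -0.001, -1.0]]
force: [-3.7, 1.3, 14.4]
grip_width: 0.0002
gripper_force: 7.3
```

Emit:
{"op": "drive_tool", "data": {"targets": [0,0,-0.05,0,0,0,0,0,-0.3,0,0,0,0,0,-0.6,0,0,0,0.4,0,-0.6,0,0,0,0.8,0,-0.6,0,0,0,0.8,0,-0.6,0,0,0,0.8,0,-0.6,0,0,0]}}

```text
time: 23.35
position: [0.4144, -0.0845, 0.2189]
orientation: [[-0.985, -0.174, 0.001], [-0.174, 0.985, -0.0], [-0.001, -0.001, -1.0]]
force: [-0.2, -1.0, 0.1]
grip_width: 0.0
gripper_force: 0.0
```

```bash
python3 - <<'E'
from h import *
o=r.observe();print(o["time"],o["position"],o["force"])
p,d=r.read_camera("side");m=r.camera_model("wrist");q,dw=r.read_camera("wrist")
for c,dd in(("side",d),("wrist",dw)):
    for k in r.mark_of(c,"rod_cap")[:1]:
        u,v=map(int,k["at"]);print(c,k["p"],u,v,px2w(c,k["at"],dd[v,u],m=m if c=="wrist" else None))
cv2.imwrite("pics/s5.png",np.hstack([cv2.resize(x,(400,320),interpolation=cv2.INTER_CUBIC) for x in(p[185:265,170:270],q[::,::])]))
E
```

```text
23.35 [ 0.41437041 -0.08445227  0.21887464] [-0.22535412 -0.99710874  0.1482687 ]
side 0.56 218 219 [ 0.52583607 -0.0667215   0.13267429]
wrist 0.54 257 321 [ 0.53400742 -0.06177372  0.13078835]
```

View pics/s5.png

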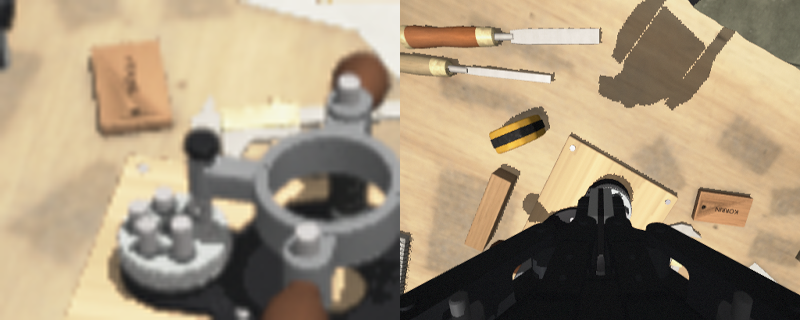

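The cap is now just above the lug at side crop px (203,145), with its top measured at 131 to 133 mm. The hand is clear and the bystanders look undisturbed, so I hand in.

```bash
python3 -c "
from workcell import r
print(r.hand_in())"
```

```text
the job is handed in; nothing more can be done
None
```

The job is handed in with no verdict returned: the turret went round three clicks to put the lowest screw under the rod, and the rod was pressed down (about 14 N) until its foot met the screw (cap top measured at 131–133 mm, expected 131). The hand is clear.

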